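# Hold a spring clip open around the job card's edge

### The job

Take the clip out of the red bin: tip the clear lid well up by its tab (15 degrees or so) with its opposite edge still on the rim, then lift it off and lay it flat on the bench. Then lift out the blue spring clip, squeeze it wide open and hold it gaping around the free upright edge of the job card, about half-way up, with a jaw well past the edge on each side and nothing touching the card, so that a packing slip can be slid in. Finish while still holding the clip open there; do not shift the card stand or disturb the other things.

Things in the scene. Friction and masses are not known exactly. Their poses are not given: they have to be found in the camera images.
- bin: Red open parts bin, fixed to the bench, 172 (x) x 160 (y) x 45 mm high, walls and floor 5 mm thick. Origin: centre of its underside, z up. The clear lid closes it and the clip lies on its floor.
- bin_near_rim (a point): Top of the bin's rim, middle of its -x side (86 mm from the bin's centre, 45 mm up); axes as the bin's.
- lid_tab (a point): Centre of the lid's red upright pinch tab: 24 mm long (x), 10 thick (y, pinch here), 36 tall. It stands on the lid 72 mm from the lid's centre towards +x. This point is 22 mm above the plate's underside, the tab's top 40 mm. Axes: the lid's, z up, at the start aligned with the bin's. The lid weighs about 140 g. When it lies flat on the bench the plate's underside is 5 mm up.
- lid_near_edge (a point): Middle of the lid's -x edge, opposite the tab: 158 mm from the tab along the lid's -x, at the plate's underside; on bin_near_rim at the start. The lid is a clear loose plate, 176 (x) x 164 (y) x 4 mm with red border; a rib 5 mm deep below it, 10 mm inside its edge, drops loosely inside the rim.
- clip_mid (a point): Centre of the blue spring clip (60 g), half-way up its 24 mm height as it lies on its side, 5 mm above the bench, hinge pins upright (z). x points along its centre line to the jaw tips, 50 mm ahead; the two handles run back to 50 mm behind, splayed to 58 mm overall. Squeeze them together along y about 33 mm behind this point: the jaws spread and the handles end parallel, 28 mm overall.
- clip_half_a (a joint): Turn of one half of the clip about its pin (6 mm off the centre line): 0 = jaws shut, at rest; 0.30 = fully open against the stop. The other half mirrors it. The spring resists squeezing with 6 N a handle at first, 10 N fully open; let go, it shuts.
- jaw_tip_a (a point): Inner face of the tip of the jaw on the clip's +y side, half-way up. Fully open it is 16 mm off the clip's centre line; the jaws narrow inwards, to 10 mm off it at 30 mm ahead of clip_mid.
- jaw_tip_b (a point): The same for the jaw on the clip's -y side.
- card_edge (a point): Middle of the free upright edge of the white job card, 95 mm above the bench. x points from this edge into the card, y square to its face, z up. The card is stiff, 4 mm thick, 100 mm wide and 130 tall (from 30 to 160 mm above the bench), upright in a loose 0.9 kg steel foot, 80 x 80 x 18 mm, that begins 18 mm in from this edge.
- jar: Bystander: small glass jar with black cap, 56 mm across, 75 tall; leave it alone. Origin: centre of its underside.
- wheel: Bystander: black rubber wheel lying flat, 70 mm across, 26 thick; leave it alone. Origin: centre of its underside.
- bearing: Bystander: steel ring, 32 mm across, 10 thick; leave it alone. Origin: centre of its underside.
- tape: Bystander: yellow roll, 68 mm across, 20 thick; leave it alone. Origin: centre of its underside.
- spacer: Bystander: upright aluminium cylinder, 20 mm across, 40 tall; leave it alone. Origin: centre of its underside.
- driver: Bystander: screwdriver lying on the bench; leave it alone.
- cup: Bystander: small open red bin, 70 x 90 x 45 mm; leave it alone. Origin: centre of its underside.

How it is judged (in metres and radians):
On the way, in this order (a step that is already met when the one before it is completed fails the run):
1. the lid is tipped up at its tab side, its opposite edge still on the rim (angle between lid_tab's own z axis and vertical above 0.15 rad and distance between lid_near_edge and bin_near_rim below 0.02 m and z of lid_tab in the frame of bin above 0.08 m), for 0.05 s.
2. the lid lies flat on the bench, let go (height (world z) of lid_near_edge below 0.015 m and height (world z) of lid_tab below 0.035 m and angle between lid_tab's own z axis and vertical below 0.1 rad and contact force between the fingers and lid below 0.1 N), for 0.2 s.
3. the clip is lifted out of the bin in the fingers (height (world z) of clip_mid above 0.055 m and contact force between the fingers and clip above 2 N), for 0.2 s.
At the end, for the whole second after the job is handed in: Clip held still in the fingers, over 55 mm up, opened 0.2 rad or more per arm; both jaw tips 8 mm or more past the card's edge, one each side, 3 mm or more clear of its faces, within 35 mm of mid-edge in height; nothing touching card or stand; lid flat on the bench, let go (all of step 2 and all of step 3 and value of joint clip_half_a above 0.2 rad and x of each of jaw_tip_a, jaw_tip_b in the frame of card_edge above 0.008 m and y of jaw_tip_a in the frame of card_edge above 0.005 m and z of jaw_tip_a in the frame of card_edge between -0.035 and 0.035 m and y of jaw_tip_b in the frame of card_edge below -0.005 m and z of jaw_tip_b in the frame of card_edge between -0.035 and 0.035 m and contact force between each of clip, the fingers and stand below 0.3 N and linear speed of clip below 0.02 m/s); the arm keeps its last pose, push and grip.
It fails at once if the card stand is shifted by more than 15 mm or tilted (distance of card_edge from where it was at the start of the episode above 0.015 m or angle between card_edge's own z axis and vertical above 0.15 rad).
It fails at once if a bystander is moved more than 25 mm (distance of any of jar, wheel, bearing, tape, spacer, driver, cup from where it was at the start of the episode above 0.025 m).
It also fails if it takes over 54 s, if anything falls off the work surface, if the arm or the gripper's body presses on something with over 40 N, if the wrist force passes 120 N, or if a joint passes its speed limit or range.

### The arm

A 6-joint arm with a two-finger parallel gripper is mounted at the origin on the work surface. World frame = base frame: x ahead of the robot, y to its left, z up, the work surface at z = 0. Lengths are in mm, angles in rad, forces in N, time in s.
With the tool pointing down it reaches from about 325 to 925 mm from the base axis. Payload 3.1 kg.
Tool frame: the origin (TCP) lies on the mounting face of the last link; the fingertips stand 173 mm ahead of it and the grasp point (between the pads) lies 155 mm ahead of it; z points along the fingers, y is the line along which they close (so a half turn about z gives the same grasp; the last joint's range is limited). The gripper opens to 85 mm and grips with 20 to 120 N. Pads are 22 mm wide; open, the fingers measure 114 mm over their backs; the gripper's body (76 mm by 85 mm) begins 54 mm behind the grasp point. The pads swing forward as they close: fully open they stand 13 mm farther back than shut.
Start: joints at [-1.234, 0.217, 1.613, -0, 1.311, -0.112], TCP at [271.2, -563.109, 404.7] pointing down, gripper open.
Joint ranges: [-2.75, 2.75], [-0.78, 2.1], [0.31, 2.55], [-1.13, 4.27], [0.13, 2.63], [-2.58, 2.58]. Speed limits (rad/s): [2.79, 2.79, 3.14, 3.14, 3.14, 3.14].

### API

Orientations are given as a unit quaternion [x, y, z, w].
In Python, from bench import manip, effector, planner, telemetry, imaging, order, finder gives the robot as it stands. Calls block until the motion is done:
- manip.move_ptp(position, orientation): joint-space move of the TCP to a pose.
- manip.move_linear(position, ori=None, v=150, stop_force=None): straight line of the TCP; ori=None keeps the orientation; v is the mean speed in mm/s. With stop_force (N) it stops when the force on the tool has changed by that much, and returns True; else False.
- manip.goto_joints(angles): joint-space move.
- effector.gripper_open() and effector.close_gripper(): open the fingers fully, or close them until they stop; the grip force is fixed at half the most.
- manip.dwell(seconds).
- planner.solve_ik(position, orientation): joint angles nearest the present ones, or None.
- telemetry.get_obs(): the state.
- imaging.grab_frame(name): name is "scene" or "top" or "wrist"; returns the picture (480x640x3 uint8, blue, green, red); there is no depth.
- imaging.calibration(name): a dict with "vertical_fov" (degrees; the focal length in pixels is half the picture's height over the tangent of half this angle, whatever the lens; pixels are square), "cx", "cy" (the principal point, pixels), "k1" (the pictures are not rectified: a ray, as slopes to the right and down, at radius r is drawn at 1 + k1 r^2 times it, then the intrinsics apply), "eye" and "attitude" of the camera in the world; the wrist camera has in their place "hand_eye" (4x4, takes a point from camera to tool coordinates, whose origin is the TCP and whose axes are the flange's). Camera axes: x right, y down, z forward; pixel columns grow to the right and rows downward; lengths in mm; the calibration is good to about 2 mm. A picture is of the moment at which its call begins: read the wrist's pose just before it. calibration takes no time and is no camera call.
A pose or a line that the arm cannot do raises manip.Unreachable and nothing moves.
- order.finish_job(): hands the job in; it is judged then, once.
Trained networks look in the newest picture that a camera, given by its name, has taken for a name from the list of things; names that differ only in an ending like _2 or _b are one class to them, and where a whole thing is asked for, a point or a joint stands for the part that bears it (a point fixed in the world has none). Each returns a list of dicts, best first, with "score" (0 to 1); they miss things now and then, are a little off and sometimes report something else, mostly with a low value. They report only what shows in the picture. A call takes as long as a camera call.
- finder.masks_of(camera, label): "mask" (480x640 bool, what is visible of it).
- finder.spot_point(camera, label): "at" ([x, y, z] in mm, in world coordinates, good to about 4 mm: a listed point, or the origin of a listed thing).
The state is a dict: "time_s": time; "qpos": joint angles; "qd": joint speeds; "joint_torque": joint torques, N m; "tcp_pos": TCP position; "tcp_rot": TCP orientation; "contact_force": force on the tool from outside, world axes, zero at the start; "torque": the same for the moment, N m; "width": finger opening in mm; "grip_force": force on a finger pad.
Only numpy, scipy, OpenCV 4.12 (cv2) and the standard library are available. Lean on these libraries where they do the work, as an engineer would, in place of code of your own. Each camera call takes 0.05 s, during which the arm holds its last target. There are 200 camera calls.

## Working session

There is one attempt and no reset: what is moved stays moved. The work goes in short steps, each a Python script; the robot and the scene stay as the last script left them, time stands still between calls to the robot, and variables do not carry over. Pictures are saved under pics/ and viewed, at most 10 in all, crops included, and the job is handed in when it is done.

```bash
ls; mkdir -p pics
python3 - <<'E'
from bench import *
import cv2,json
for c in ("scene","top"):
    im=imaging.grab_frame(c); cv2.imwrite(f"pics/{c}0.png",im)
    k=imaging.calibration(c); print(c,k)
    for l in ["bin","bin_near_rim","lid_tab","lid_near_edge","clip_mid","jaw_tip_a","card_edge","jar","wheel","bearing","tape","spacer","driver","cup"]:
        try: print(l,[(round(d["score"],2),[round(float(v)) for v in d["at"]]) for d in finder.spot_point(c,l)[:3]])
        except Exception as e: print(l,e)
print(imaging.calibration("wrist"))
print(telemetry.get_obs())
E
```

```text
pics
scene {'vertical_fov': 44.584564344345246, 'cx': 327.0430764866086, 'cy': 234.88651298801403, 'k1': 0.06181199401884464, 'eye': array([ 871.32185614, -605.40179235, 1105.35488784]), 'attitude': array([ 0.93397027,  0.20912546, -0.07121834, -0.28088081])}
bin []
bin_near_rim [(0.58, [726, 105, 1])]
lid_tab [(0.64, [541, -259, 67]), (0.17, [718, -57, -1])]
lid_near_edge [(0.56, [392, -267, 46])]
clip_mid []
jaw_tip_a []
card_edge [(0.74, [574, 337, 99])]
jar [(0.75, [726, 105, 0])]
wheel [(0.6, [714, -60, 3])]
bearing [(0.67, [417, 82, 4])]
tape [(0.81, [720, 260, 0])]
spacer [(0.43, [427, -36, 0])]
driver [(0.62, [718, -296, -2])]
cup [(0.87, [368, 225, -3]), (0.75, [416, 83, 3])]
top {'vertical_fov': 44.256707304009026, 'cx': 322.240923173555, 'cy': 240.22799051643014, 'k1': -0.18872504714644264, 'eye': array([ 351.13351413,    5.83323933, 1176.10499057]), 'attitude': array([-0.69565228,  0.71221226, -0.0683775 ,  0.06439042])}
bin []
bin_near_rim []
lid_tab [(0.63, [543, -263, 68])]
lid_near_edge [(0.85, [389, -264, 47])]
clip_mid []
jaw_tip_a []
card_edge [(0.66, [575, 339, 95
[... 681 characters left out ...]
0]])}
{'time_s': 1.5, 'qpos': array([-1.23419951e+00,  2.16878259e-01,  1.61338968e+00,  9.32025448e-06,
        1.31134522e+00, -1.12193842e-01]), 'qd': array([ 0.00248145,  0.00043236, -0.00018908,  0.00167107,  0.00112498,
        0.00150429]), 'joint_torque': array([-1.53271722e-04, -3.96866262e+01, -3.04246724e+01, -1.21452399e-04,
        7.05253224e-04,  1.80203223e-06]), 'tcp_pos': array([ 271.19984834, -563.1035765 ,  404.71915767]), 'tcp_rot': array([ 9.74929100e-01,  2.22515728e-01,  3.32813684e-06, -1.06901473e-05]), 'contact_force': array([ 0.0385426,  0.2247021, -0.1602712]), 'torque': array([-0.03614898, -0.02379386,  0.01723393]), 'grip_force': 0.0, 'width': 85.0635963641916}
```

View pics/scene0.png

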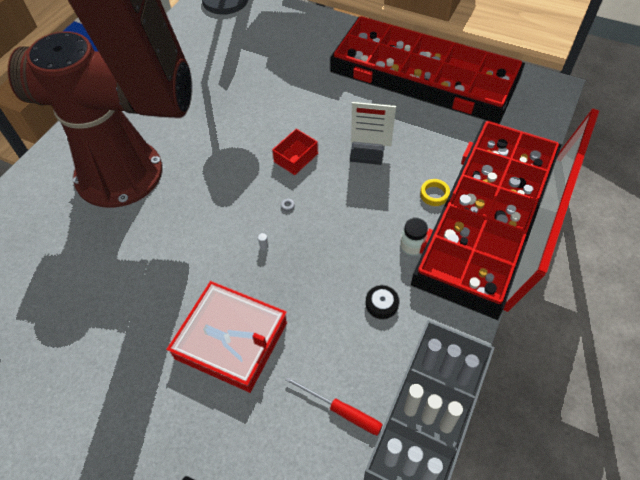

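View pics/top0.png

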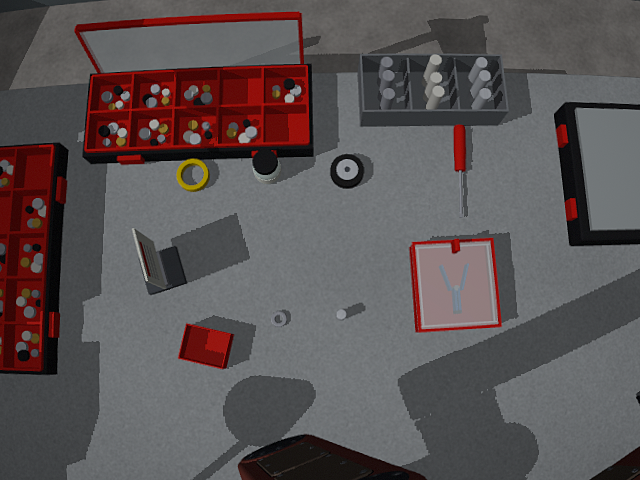

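The scene picture shows the bin with lid at about (228,335), tab at (259,339), and card at (370,130). In the top view the lid is at (455,285) with the tab up (+x). The clip handles point to +x and the jaws to -x. The card's free edge is at about (137,232), its +x end. I'll measure closer with the wrist camera.

```bash
cat > h.py <<'E'
import numpy as np, cv2
from scipy.spatial.transform import Rotation as R
from bench import *
def down(yaw, tilt=0):   # tool down, tool x at yaw; tilt raises the +x side (top leans to -x of the yawed frame)
    return R.from_euler('z',yaw)*R.from_euler('y',-tilt)*R.from_euler('x',np.pi)
GP=155.
def tcp(g,rot): return np.asarray(g,float)-rot.apply([0,0,GP])
def grasp():
    o=telemetry.get_obs(); return o["tcp_pos"]+R.from_quat(o["tcp_rot"]).apply([0,0,GP])
class View:
    def __init__(s,name):
        s.name=name; k=imaging.calibration(name)
        if name=="wrist":
            o=telemetry.get_obs(); T=k["hand_eye"]; r=R.from_quat(o["tcp_rot"]).as_matrix()
            s.M=r@T[:3,:3]; s.e=o["tcp_pos"]+r@T[:3,3]
        else: s.M=R.from_quat(k["attitude"]).as_matrix(); s.e=np.array(k["eye"])
        s.im=imaging.grab_frame(name); s.f=240/np.tan(np.radians(k["vertical_fov"]/2)); s.c=np.array([k["cx"],k["cy"]]); s.k=k["k1"]
    def ray(s,px):
        d=(np.atleast_2d(px)-s.c)/s.f; u=d.copy()
        for _ in range(20): u=d/(1+s.k*(u**2).sum(1,keepdims=True))
        return np.c_[u,np.ones(len(u))]@s.M.T
    def plane(s,px,z):
        r=s.ray(px); return s.e+r*((z-s.e[2])/r[:,2:])
    def proj(s,p):
        q=(np.atleast_2d(p)-s.e)@s.M; u=q[:,:2]/q[:,2:]
        return u*(1+s.k*(u**2).sum(1,keepdims=True))*s.f+s.c
    def spot(s,l):
        d=finder.spot_point(s.name,l); return [(d_["score"],np.array(d_["at"])) for d_ in d]
    def mask(s,l):
        d=finder.masks_of(s.name,l); return (d[0]["score"],d[0]["mask"]) if d else (0,None)
    def cnt(s,m):
        c,_=cv2.findContours(m.astype(np.uint8),cv2.RETR_EXTERNAL,cv2.CHAIN_APPROX_NONE)
        return max(c,key=cv2.contourArea)[:,0].astype(float)
def tri(vs,pxs):
    A=np.zeros((3,3));b=np.zeros(3)
    for v,p in zip(vs,pxs):
        d=v.ray(p)[0]; d/=np.linalg.norm(d); P=np.eye(3)-np.outer(d,d); A+=P; b+=P@v.e
    x=np.linalg.solve(A,b); return x
E
python3 - <<'E'
from h import *
np.set_printoptions(precision=1,suppress=True)
vs=[];cs=[];S={l:[] for l in("lid_tab","lid_near_edge")}
for i,(x,y) in enumerate([(520,-330),(480,-200)]):
    manip.move_ptp([x,y,400],down(0).as_quat()); v=View("wrist"); vs.append(v)
    cv2.imwrite(f"pics/w{i}.png",v.im)
    for l in S:
        sp=v.spot(l); print(l,[(round(a,2),b) for a,b in sp[:2]]); S[l].append(v.proj(sp[0][1])[0] if sp else None)
    sc,m=v.mask("lid_tab")
    if m is not None:
        w=v.plane(v.cnt(m),49)[:,:2].astype(np.float32); r=cv2.minAreaRect(w); print("lid rect@49",sc,r)
for l,p in S.items():
    if all(q is not None for q in p): print("tri",l,tri(vs,p))
print(telemetry.get_obs()["time_s"])
E
```

```text
lid_tab [(0.83, array([ 547.2, -264.3,   67.7]))]
lid_near_edge [(0.67, array([ 390.5, -261.9,   45.5]))]
lid rect@49 0.86 ((473.02618408203125, -262.08837890625), (179.49620056152344, 165.98324584960938), 1.554430365562439)
lid_tab [(0.82, array([ 547.1, -265.4,   70.4]))]
lid_near_edge [(0.57, array([ 391. , -263.3,   48.2]))]
lid rect@49 0.84 ((473.2060241699219, -262.5849304199219), (176.83314514160156, 165.50424194335938), 1.5817461013793945)
tri lid_tab [ 547.5 -265.1   71.1]
tri lid_near_edge [ 392.3 -262.8   49.5]
3.7833
```

Run:
```python
from h import *
np.set_printoptions(precision=2,suppress=True)
yaw=0.012; g=np.array([545.5,-263,71.]); piv=np.array([387.5,-264,45.])
D=down(yaw)
def rot(t):
    q=R.from_euler('z',yaw)*R.from_euler('y',-t)*R.from_euler('z',-yaw)
    gg=piv+q.apply(g-piv); r=down(yaw,t); return tcp(gg,r),r.as_quat()
print(planner.solve_ik(*rot(0.27)), planner.solve_ik(*rot(0.)))
manip.move_ptp(tcp(g+[0,0,45],D),D.as_quat())
print(manip.move_linear(tcp(g,D),v=100,stop_force=8), grasp())
effector.close_gripper(); o=telemetry.get_obs(); print(o["width"],o["grip_force"],o["contact_force"])
for t in (0.07,0.14,0.2,0.27): manip.move_linear(*rot(t),v=60); print(t,telemetry.get_obs()["contact_force"])
manip.dwell(0.15)
v=View("scene"); cv2.imwrite("pics/tilt.png",v.im[250:420,130:330].repeat(3,0).repeat(3,1))
for l in("lid_tab","lid_near_edge"): print(l,v.spot(l))
o=telemetry.get_obs(); print(o["time_s"],o["width"],grasp())
```

```text
[-0.66  0.19  1.95  0.23  0.8   0.76] [-0.57  0.38  1.77 -0.    0.99  0.99]
False [ 545.67 -262.97   71.38]
9.134338299444304 58.6913537979126 [0.55 7.57 4.39]
0.07 [1.05 1.46 0.3 ]
0.14 [0.74 0.97 0.28]
0.2 [-0.25  0.98  0.01]
0.27 [-0.    1.51 -0.43]
lid_tab [(0.77, array([ 528. , -261.1,  107.4])), (0.67, array([ 390.5, -267.8,   45. ]))]
lid_near_edge [(0.95, array([ 389.7, -266.6,   45.6]))]
7.725 8.844536931480759 [ 532.74 -262.99  111.84]
```

View pics/tilt.png

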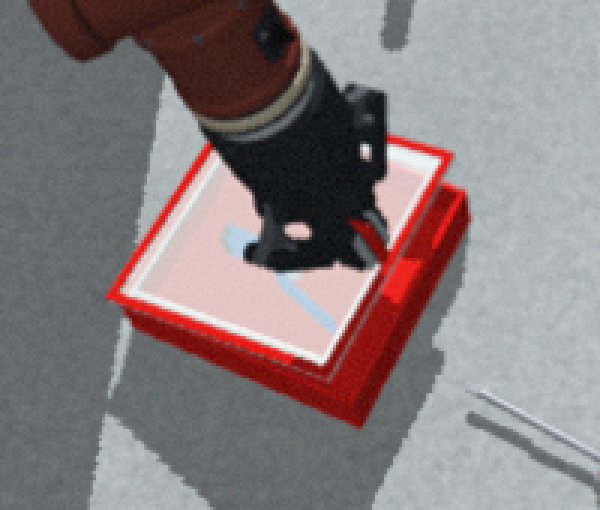

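The lid is tipped about 15° with its left edge (crop about (120,300)) still on the rim. Next I'll lift it off and lay it down.

Run:
```python
from h import *
np.set_printoptions(precision=2,suppress=True)
yaw=0.012; D=down(yaw); g0=grasp(); q0=down(yaw,.27)
manip.move_linear(tcp(g0+[0,0,80],q0),v=200)
manip.move_linear(tcp([560,-200,175],D),D.as_quat(),v=200)
T=np.array([632,95,31.])
manip.move_linear(tcp(T+[0,0,120],D),v=280)
manip.move_linear(tcp(T+[0,0,14],D),v=150)
print(manip.move_linear(tcp(T-[0,0,4],D),v=30,stop_force=5), grasp(), telemetry.get_obs()["contact_force"])
effector.gripper_open()
manip.move_linear(tcp(T+[0,0,60],D),v=150)
v=View("top"); 
for l in("lid_tab","lid_near_edge"): print(l,v.spot(l))
print(telemetry.get_obs()["time_s"])
# go view the clip
vs=[];P={}
for i,(x,y) in enumerate([(510,-310),(490,-200)]):
    manip.move_ptp([x,y,370],down(0).as_quat()); v=View("wrist"); vs.append(v); cv2.imwrite(f"pics/c{i}.png",v.im)
    for l in("clip_mid","jaw_tip_a"):
        sp=v.spot(l); print(l,[(round(a,2),b) for a,b in sp[:3]]); P.setdefault(l,[]).append(v.proj(sp[0][1])[0] if sp else None)
    sc,m=v.mask("clip_mid")
    if m is not None:
        w=v.plane(v.cnt(m),29)[:,:2].astype(np.float32); print("rect",sc,cv2.minAreaRect(w),w.min(0),w.max(0)); np.save(f"clip{i}.npy",w)
for l,p in P.items():
    if all(q is not None for q in p): print("tri",l,tri(vs,p))
print(telemetry.get_obs()["time_s"])
```

```text
True [632.62  95.09  31.35] [ 0.01 -0.26  2.98]
lid_tab [(0.57, array([ 468.5, -265.7,   15.6]))]
lid_near_edge []
12.9167
clip_mid [(0.68, array([ 468.3, -264.2,   18.1]))]
jaw_tip_a [(0.96, array([ 424.1, -272.7,   17.7])), (0.64, array([ 420.6, -268.3,   19.8]))]
rect 0.93 ((472.0115051269531, -274.5231628417969), (21.542356491088867, 101.14266204833984), 78.42047882080078) [ 422.27 -294.9 ] [ 519.65 -262.47]
clip_mid [(0.69, array([ 471.7, -262. ,   17.8]))]
jaw_tip_a [(0.96, array([ 420.1, -267.6,   20.8])), (0.56, array([ 422. , -271.2,   16.3]))]
rect 0.97 ((469.7858581542969, -264.9532775878906), (99.30902099609375, 58.14746856689453), 0.3952019512653351) [ 420.19 -293.72] [ 519.6  -235.55]
tri clip_mid [ 468.59 -263.29   13.76]
tri jaw_tip_a [ 413.79 -271.11    2.34]
15.4583
```

View pics/c1.png

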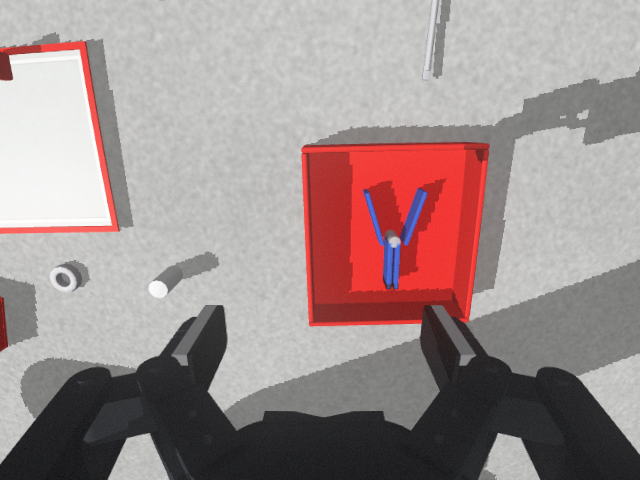

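The top-right-centre of the picture shows the open bin (305–488, 145–325). The clip's handle tips are at (367,191) and (423,191) and its jaw tips at about (391,287). The lid lies flat at left.

Run:
```python
from h import *
np.set_printoptions(precision=2,suppress=True)
v=View("wrist")
w=v.plane([[367,191],[423,191],[391,287]],27); h=(w[0]+w[1])/2; ax=(h-w[2])[:2]; yaw=np.arctan2(ax[1],ax[0]); L=np.linalg.norm(ax); print(w,yaw,L)
mid=(h+w[2])/2; u=ax/L
g=np.r_[mid[:2]+33*u,24.]; print(mid,g)
assert abs(L-100)<8 and abs(yaw)<.2
D=down(yaw)
manip.move_ptp(tcp(g+[0,0,80],D),D.as_quat())
print(manip.move_linear(tcp(g,D),v=110,stop_force=8), grasp())
effector.close_gripper(); o=telemetry.get_obs(); print(o["width"],o["grip_force"],o["contact_force"])
manip.move_linear(tcp(g+[0,0,120],D),v=150); manip.dwell(.25)
o=telemetry.get_obs(); print(o["width"],o["grip_force"],o["contact_force"],o["time_s"])
v=View("wrist"); cv2.imwrite("pics/held.png",v.im)
for l in("clip_mid","jaw_tip_a"): print(l,v.spot(l))
v=View("top"); print(v.spot("lid_tab"))
```

```text
[[ 517.29 -241.58   27.  ]
 [ 517.49 -293.34   27.  ]
 [ 420.41 -269.69   27.  ]] 0.02298753392491052 97.00574323228425
[ 468.9  -268.57   27.  ] [ 501.89 -267.81   24.  ]
False [ 502.63 -268.16   24.84]
24.651475914703724 60.88133454322815 [-0.1   1.43 11.63]
24.752507476387663 59.72412943840027 [ 0.15  0.73 -1.53] 18.7417
clip_mid [(0.79, array([ 467.2, -265.3,  132.9]))]
jaw_tip_a []
[(0.64, array([633.3,  92.1,  28.8]))]
```

View pics/held.png

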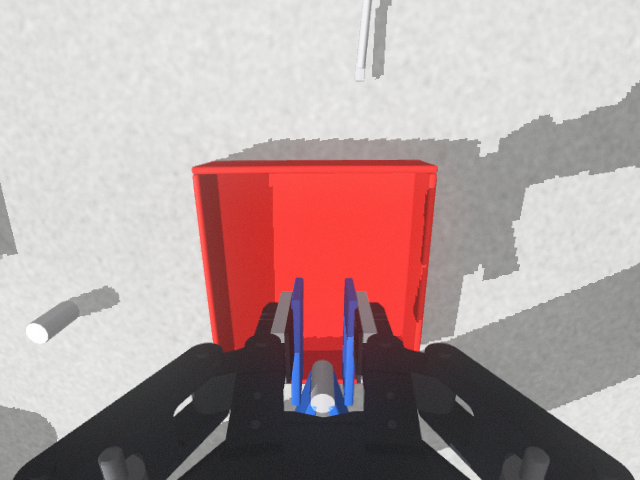

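The clip is held by both handles, which are parallel at (298,330) and (350,330) with the pin at (322,385), so it is fully open. Now I'll measure the card.

Run:
```python
from h import *
np.set_printoptions(precision=2,suppress=True)
D=down(0)
o=telemetry.get_obs(); p=o["tcp_pos"].copy(); p[2]=430; manip.move_linear(p,v=250)
vs=[];P=[]
for i,(x,y) in enumerate([(585,270),(585,400)]):
    manip.move_ptp([x,y,450],D.as_quat()); v=View("wrist"); vs.append(v); cv2.imwrite(f"pics/k{i}.png",v.im)
    sp=v.spot("card_edge"); print([(round(a,2),b) for a,b in sp[:2]]); P.append(v.proj(sp[0][1])[0] if sp else None); print(P[-1], "corners?", v.proj([[575,338,160],[478,313,160]]))
    np.savez(f"k{i}.npz",M=v.M,e=v.e)
if all(q is not None for q in P): print("tri",tri(vs,P))
k=[np.hstack([vs[0].im[:,100:],vs[1].im[:,:540]])]
cv2.imwrite("pics/kk.png",cv2.resize(np.hstack([vs[0].im,vs[1].im]),(800,300)))
for c in("scene","top"):
    v=View(c); print(c,[(round(a,2),b) for a,b in v.spot("card_edge")[:2]])
print(telemetry.get_obs()["time_s"])
```

```text
[]
None corners? [[236.61 248.22]
 [273.4  350.67]]
[(0.57, array([573.3, 333.9,  92.7]))]
[389.68 227.4 ] corners? [[400.31 247.91]
 [419.79 350.16]]
scene [(0.85, array([574.6, 335.9,  97.2]))]
top [(0.95, array([575.1, 336.9,  93.8])), (0.61, array([ 387.2, -264.2,   42.9]))]
22.6167
```

View pics/k0.png

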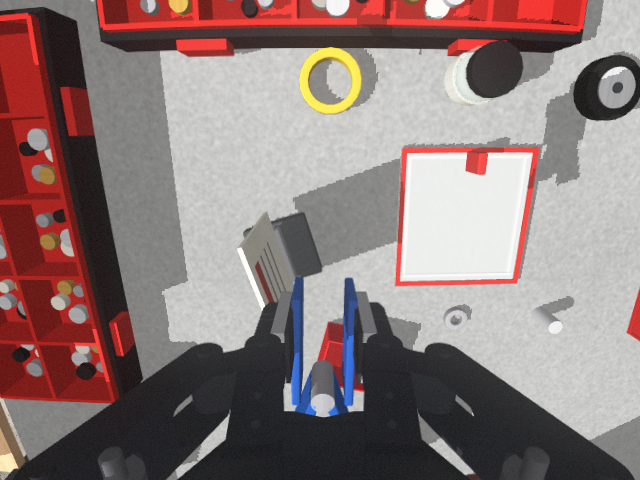

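View pics/k1.png

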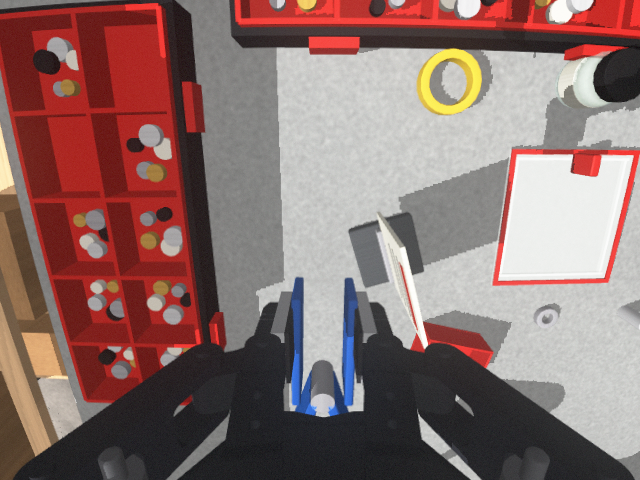

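k0 shows the card's free edge running from its top at about (240,250) to its bottom at about (268,212). In k1 the free edge runs from about (402,250) to (379,212), and the top edge runs to about (427,345). I'll zoom to refine these.

Run:
```python
import cv2,numpy as np
a=cv2.imread("pics/k0.png")[195:315,225:305]; b=cv2.imread("pics/k1.png")[200:350,365:435]
a=cv2.resize(a,None,fx=4.9,fy=4.9,interpolation=cv2.INTER_NEAREST); b=cv2.resize(b,None,fx=3.9,fy=3.9,interpolation=cv2.INTER_NEAREST)
o=np.zeros((600,800,3),np.uint8); o[:a.shape[0],:a.shape[1]]=a; o[:b.shape[0],420:420+b.shape[1]]=b
cv2.imwrite("pics/kz.png",o)
```

```text
(no output)
```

View pics/kz.png

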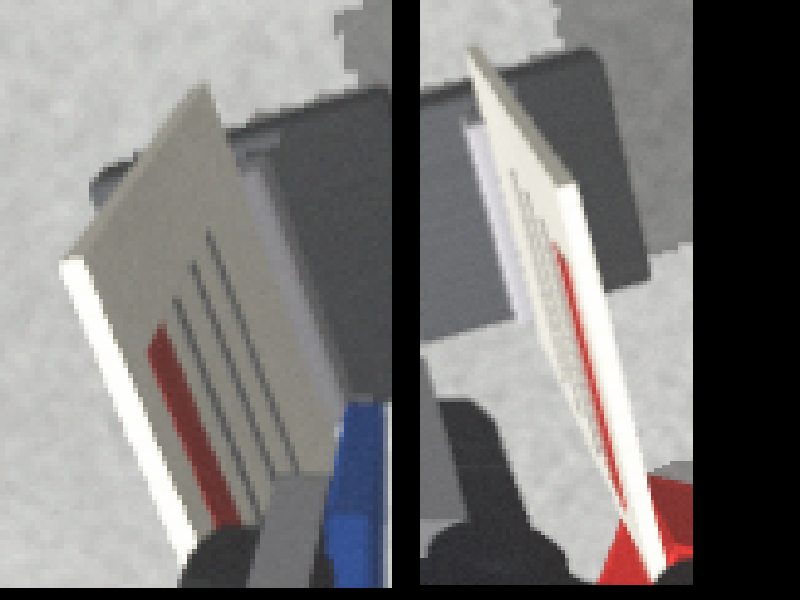

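View 0 gives the top corner at (239.7,247.9), a second point on the top strip at (262.6,303.2) and the bottom corner at (266.8,211.9). View 1 gives (402.9,247.2), (425.8,347.4) and (378.3,212.8).

Run:
```python
from h import *
np.set_printoptions(precision=2,suppress=True)
vs=[]
k=imaging.calibration("wrist")
for i in(0,1):
    v=View.__new__(View); z=np.load(f"k{i}.npz"); v.M=z["M"];v.e=z["e"]; v.f=240/np.tan(np.radians(k["vertical_fov"]/2)); v.c=np.array([k["cx"],k["cy"]]); v.k=k["k1"]; vs.append(v)
print("top",tri(vs,[[239.7,247.9],[402.9,247.2]]),"bot",tri(vs,[[266.8,211.9],[378.3,212.8]]))
for v,p in zip(vs,([[239.7,247.9],[262.6,303.2]],[[402.9,247.2],[425.8,347.4]])):
    w=v.plane(p,160); d=w[1]-w[0]; print(w,np.arctan2(d[1],d[0]),np.linalg.norm(d))
for v,p in zip(vs,([266.8,211.9],[378.3,212.8])): print("bot@30",v.plane(p,30))
```

```text
top [575.12 335.71 159.07] bot [573.22 334.86  25.9 ]
[[575.27 335.48 160.  ]
 [525.65 319.85 160.  ]] -2.8364403771455113 52.030189829642886
[[575.6  335.96 160.  ]
 [480.87 307.86 160.  ]] -2.853239226461274 98.81024374354898
bot@30 [[574.86 334.13  30.  ]]
bot@30 [[573.48 335.52  30.  ]]
```

```bash
cat >> h.py <<'E'
CY=-2.848+np.pi; U=np.array([np.cos(CY),np.sin(CY),0]); EDGE=np.array([575.2,335.6,0]); N=np.array([-U[1],U[0],0])
def card(p):  # world -> card frame (x into card, y, z from mid edge)
    d=np.asarray(p)-EDGE; return np.array([-d@U,-d@N,p[2]-95])
E
python3 - <<'E'
from h import *
np.set_printoptions(precision=2,suppress=True)
D=down(CY); G=lambda s,z: EDGE+s*U+[0,0,z]
print(planner.solve_ik(tcp(G(68,113),D),D.as_quat()),planner.solve_ik(tcp(G(115,113),D),D.as_quat()))
manip.move_ptp(tcp(G(115,280),D),D.as_quat())
manip.move_linear(tcp(G(115,113),D),v=180)
manip.dwell(.1)
o=telemetry.get_obs(); print(o["width"],o["grip_force"],o["time_s"],card(grasp()))
for c in("scene","top"):
    v=View(c); cv2.imwrite(f"pics/{c}_so.png",v.im)
    for l in("clip_mid","jaw_tip_a","card_edge"): print(c,l,[(round(a,2),b,card(b)) for a,b in v.spot(l)[:3]])
    q=v.proj([EDGE+[0,0,95]])[0].astype(int); x,y=q
    cr=v.im[max(0,y-60):y+60,max(0,x-65):x+65]; cv2.imwrite(f"pics/{c}_z.png",cv2.resize(cr,(390,360),interpolation=cv2.INTER_CUBIC)); print(q)
cv2.imwrite("pics/soz.png",np.hstack([cv2.imread("pics/scene_z.png"),cv2.imread("pics/top_z.png")]))
E
```

```text
[ 0.41  0.56  1.42 -0.    1.16  1.69] [ 0.4   0.65  1.28 -0.    1.21  1.68]
25.199253849980465 59.760457277297974 24.2917 [-116.59   -0.24   20.81]
scene clip_mid [(0.74, array([651.4, 360.1, 103. ]), array([-80.03,  -1.4 ,   8.  ]))]
scene jaw_tip_a [(0.65, array([599.5, 361.9, 103.2]), array([-30.87, -18.14,   8.2 ])), (0.51, array([605.2, 328.4, 105.2]), array([-26.63,  15.57,  10.2 ]))]
scene card_edge [(0.61, array([575.8, 336.4,  97.2]), array([-0.81, -0.59,  2.2 ]))]
[392 126]
top clip_mid [(0.73, array([651.7, 357.7, 104. ]), array([-79.62,   0.98,   9.  ]))]
top jaw_tip_a [(0.68, array([600.7, 356.7, 101.9]), array([-30.52, -12.82,   6.9 ])), (0.49, array([606.5, 329.3, 103.8]), array([-28.14,  15.09,   8.8 ]))]
top card_edge [(0.85, array([575.1, 338.6,  94.7]), array([-0.77, -2.9 , -0.3 ]))]
[143 234]
```

View pics/soz.png

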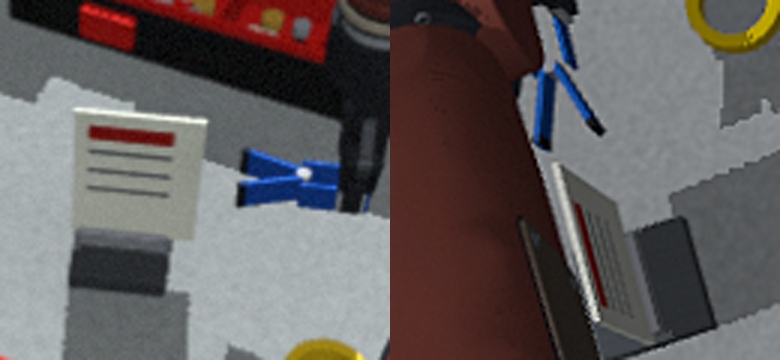

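The stand-off picture shows the jaws open and symmetric about the card plane (left crop tips at (240,155) and (240,195), card edge at (205,120–235)). The tips are about 29 mm short of the edge, so I'll move in 46 mm.

Run:
```python
from h import *
np.set_printoptions(precision=2,suppress=True)
D=down(CY); G=lambda s,z: EDGE+s*U+[0,0,z]
print(manip.move_linear(tcp(G(69,113),D),v=50,stop_force=3))
manip.dwell(.3)
o=telemetry.get_obs(); print(o["width"],o["grip_force"],o["contact_force"],o["time_s"],card(grasp()))
ims=[]
for c in("scene","top"):
    v=View(c)
    for l in("clip_mid","jaw_tip_a","card_edge","lid_tab"): print(c,l,[(round(a,2),b,card(b)) for a,b in v.spot(l)[:3]])
    x,y=v.proj([EDGE+[0,0,95]])[0].astype(int)
    ims.append(cv2.resize(v.im[y-60:y+60,x-65:x+65],(390,360),interpolation=cv2.INTER_CUBIC))
cv2.imwrite("pics/fin.png",np.hstack(ims))
```

```text
False
24.940662479157442 59.7216796875 [ 0.33  0.26 -0.39] 26.0583 [-69.17   0.04  17.94]
scene clip_mid [(0.6, array([607.2, 343.5, 104.2]), array([-32.92,   1.7 ,   9.2 ]))]
scene jaw_tip_a [(0.84, array([562.7, 315.6,  99.5]), array([17.75, 15.53,  4.5 ])), (0.72, array([554. , 348.9, 102.8]), array([ 16.44, -18.87,   7.8 ]))]
scene card_edge [(0.59, array([573.4, 334.8,  98.2]), array([1.95, 0.24, 3.2 ]))]
scene lid_tab [(0.76, array([628.2,  93.2,  26.3]), array([ 19.42, 247.37, -68.7 ]))]
top clip_mid [(0.81, array([606.4, 349.3,  99.6]), array([-33.83,  -4.08,   4.6 ]))]
top jaw_tip_a [(0.64, array([563. , 318.5, 104.3]), array([16.63, 12.84,  9.3 ])), (0.47, array([556.7, 347. ,  98.1]), array([ 14.41, -16.27,   3.1 ]))]
top card_edge [(0.77, array([574.7, 335.2,  96.1]), array([0.59, 0.24, 1.1 ]))]
top lid_tab [(0.78, array([629.7,  95.2,  27.5]), array([ 17.4 , 245.89, -67.5 ])), (0.36, array([604.4, 345.5, 101.4]), array([-30.82,  -1.03,   6.4 ]))]
```

View pics/fin.png

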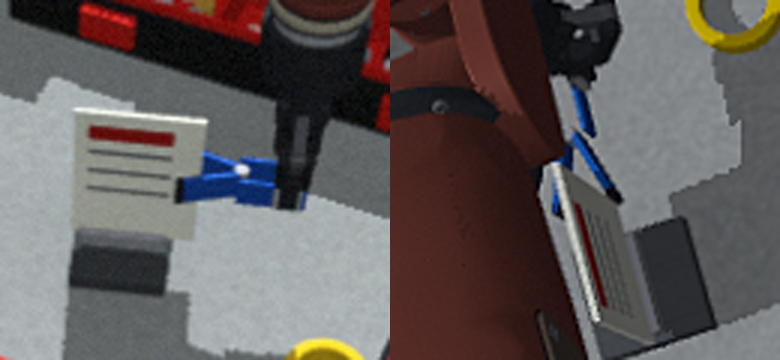

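One jaw lies on each side of the card, about 16 mm past its edge and about 14 mm off its mid-plane. The card hasn't moved and there is no contact force, so I'll hand in.

```bash
python3 -c "
from bench import order
print(order.finish_job())"
```

```text
the job is handed in; nothing more can be done
None
```

I handed the job in with the clip held wide open around the card edge, jaw tips about 16 mm past it and clear of both faces, card stand unmoved, lid lying flat on the bench, at about 27 s; the interface gave no verdict.

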